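# Roll the rolling pin onto the cart's non-slip mat

### The arm

A 6-joint arm with a two-finger parallel gripper is mounted at the origin on the work surface. World frame = base frame: x ahead of the robot, y to its left, z up, the work surface at z = 0. Lengths are in mm, angles in rad, forces in N, time in s.
With the tool pointing down it reaches from about 275 to 750 mm from the base axis. Payload 10.2 kg.
Tool frame: the origin (TCP) lies at the very end of the fingers, on their centre line; the grasp point (between the pads) lies 19 mm behind it; z points along the fingers, y is the direction in which the jaws open and shut (so a half turn about z gives the same grasp; the last joint's range is limited). The gripper opens to 85 mm and grips with 20 to 120 N. Pads are 22 mm wide; open, the fingers measure 114 mm over their backs; the gripper's body (76 mm by 85 mm) begins 54 mm behind the grasp point. The pads swing forward as they close: fully open they stand 13 mm farther back than shut.
Start: joints at [1.104, 0.313, 1.498, -0, 1.331, -0.223], TCP at [126.743, 509.477, 203.494] pointing down, gripper open.
Joint ranges: [-2.94, 2.94], [-0.97, 2.17], [0.19, 2.56], [-1.23, 4.37], [0.02, 3.11], [-2.88, 2.88]. Speed limits (rad/s): [2.39, 2.39, 3.01, 3.14, 3.14, 3.14].

### API

Orientations are given as a unit quaternion [w, x, y, z].
In Python, from rig import sensors, imaging, ctrl gives the robot as it stands.
- The arm moves only by the shell command python3 -m creep 'ROWS' [FORCE]. ROWS is JSON, a list of rows, each an object with "grip": the finger opening in mm, from 0 to 85.4; "linear": the shift along the tool's x, y, z in mm, a list of three; "rot": the turn, a rotation vector about the tool's x, y, z in rad, a list of three. A call has 1 to 12 rows; each row shifts and turns the commanded pose from where the row before left it, along the tool's axes as they then stand; what a row does not reach is not made up. A row lasts 1/12 s, in which the tool goes at most 41.7 mm and 7.16 degrees, less where a joint would pass 70% of its speed; a pose out of reach is approached as far as the arm can. A call with a gripper value outside its range is refused whole. The fingers move at their own pace and stop on an object; FORCE is the grip in N (left out, the last holds). Time passes only in rows, so rows that do not move let the fingers close. It gives the time, the measured TCP pose, the force and the opening at its end, in the units of the state.
- sensors.sense(): the state, without advancing time (a new reading comes with each control period).
- imaging.capture(name): name is "side" or "top"; returns (picture, depth): 480x640x3 uint8, red, green, blue; 480x640 float32, mm along the optical axis (not along the pixel's ray), 0 where there is no reading.
- imaging.camera_params(name): a dict with "intrinsics" (3x3 intrinsics, pixels), "k1" (the pictures are not rectified: a ray, as slopes to the right and down, at radius r is drawn at 1 + k1 r^2 times it, then the intrinsics apply), "R" (3x3) and "t" (3): a world point X has camera coordinates R X + t. Camera axes: x right, y down, z forward; pixel columns grow to the right and rows downward; lengths in mm; the calibration is good to about 2 mm. A picture is of the moment at which its call begins. camera_params takes no time and is no camera call.
- ctrl.finish_job(): hands the job in, once; it reports no verdict.
The state is a dict: "time_s": time; "joints": joint angles; "dq": joint speeds; "tau": joint torques, N m; "eef_pos": TCP position; "ee_rot": TCP orientation; "force": force on the tool from outside, world axes, zero at the start; "wrist_torque": the same for the moment, N m; "grip_width": opening from 0.0 (shut) to 1.0 (fully open).
Only numpy, scipy, OpenCV 4.12 (cv2) and the standard library are available. Lean on these libraries where they do the work, as an engineer would, in place of code of your own. Each camera call takes 0.05 s, during which the arm holds its last target.

### The job

The rolling pin lies loose on the top tier of the kitchen cart, and the cart is about to be wheeled back beside the fridge. With your fingertips on top of the pin, roll it across the tier onto the dark non-slip mat and leave it lying still along the middle of the mat, in line with the mat's long side. Roll it, do not drag, pinch or lift it, and leave everything else on the tier where it is.

Things in the scene. Friction and masses are not known exactly. Their poses are not given: they have to be found in the camera images.
- pin: Loose straight beech rolling pin without handles, a plain cylinder 44 mm across and 220 mm long, about 0.24 kg. Origin at the middle of its axis, 22 mm above the tier floor; x runs along the pin, y and z turn as it rolls. A fingertip gripping its top without slipping travels twice as far as the pin. Let go while rolling, it slows by roughly 0.6 m/s2 (from 0.1 m/s it stops within 10 mm).
- mat: Dark ribbed non-slip sheet, 310 x 120 mm, under 1 mm thick, fixed flat on the tier floor, so the pin meets no step. Origin at its centre; x along its long side (the way the pin must lie), y across it. It lies to the left or right of the pin, 115 to 225 mm off (middle to middle), its long side within 7 degrees of the pin's axis.
- cart: Grey plastic three-tier wheeled cart, fixed. Origin at the centre of the upper tier's floor, level with the robot's work surface (z = 0); x away from the robot, y to the left. The floor measures 480 mm in x by 640 mm in y and is ringed by a rim 35 mm high (39 mm with its lip).
- box1: Lowest of three stacked blue transparent food boxes with lids, each 114 x 154 x 56 mm, in the far left corner of the tier. Origin at the centre of its underside.
- box2: Middle food box of the stack; origin at the centre of its underside.
- box3: Top food box of the stack (top at about 168 mm); origin at the centre of its underside.
- ladle_rest: Stainless ladle rest, a round dish 96 mm across and 18 mm high with a trough, about 200 mm long in all, beside the pin and mat on the left or the right. Origin about the middle of its length, at its underside.
- cup: Speckled cream ceramic cup, 80 mm across and 85 mm high, at the far edge of the tier. Origin at the centre of its underside.
- shaker: Closed grey flip-top shaker, upright, 57 mm across and 112 mm high, at the far edge. Origin at the centre of its underside.
- tea_tin: Dark green tea tin with a pale band, upright, 66 mm across and 96 mm high, at the far edge. Origin at the centre of its underside.
- dish: Small blue ceramic sauce dish, 90 mm across and 24 mm high, beside the pin and mat on the side opposite to the ladle rest. Origin at the centre of its underside.

How it is judged:
By the outcome, as a careful person would: the job done as asked, in the order asked, and still so for the second after the job is handed in, with the robot touching nothing.
It also fails if it takes over 58 s, if anything falls off the work surface, if the arm or the gripper's body presses on something with over 40 N, if the wrist force passes 120 N, or if a joint passes its speed limit or range.

## Working session

There is one attempt and no reset: what is moved stays moved. The work goes in short steps, Python scripts to look and compute and a shell command to move; the robot and the scene stay as the last step left them, time stands still between calls to the robot, and variables do not carry over. Pictures are saved under pics/ and viewed, and the job is handed in when it is done.

```bash
ls; mkdir -p pics; python3 - <<'E'
from rig import sensors, imaging, ctrl
import cv2,numpy as np
print(sensors.sense())
for n in ("top","side"):
    p,d=imaging.capture(n); cv2.imwrite(f"pics/{n}0.png",p[...,::-1]); np.savez(f"{n}0.npz",p=p,d=d)
    print(imaging.camera_params(n))
E
```

```text
pics
{'time_s': 0.0, 'joints': array([ 1.10360535e+00,  3.13491424e-01,  1.49841028e+00,  3.42669078e-05,
        1.33100791e+00, -2.23398573e-01]), 'dq': array([-2.33673415e-03,  8.85461107e-05, -5.25550032e-04, -6.56797934e-04,
        3.07860091e-04,  1.34408607e-03]), 'tau': array([-1.16574470e-04, -4.12274122e+01, -2.59734803e+01, -2.06426766e-04,
        4.22125391e-03,  3.04745720e-05]), 'eef_pos': array([126.5987377 , 509.21759099, 202.92399435]), 'ee_rot': array([-2.38537133e-04,  1.21598580e-01,  9.92579141e-01, -6.13982332e-04]), 'force': array([ 0.04196976, -0.17497712, -0.18364923]), 'wrist_torque': array([ 0.00886421, -0.01365942,  0.00296672]), 'grip_width': 1.0011288666027267}
{'intrinsics': array([[474.50598526,   0.        , 322.35296299],
       [  0.        , 474.50598526, 234.26311567],
       [  0.        ,   0.        ,   1.        ]]), 'k1': -0.06298970132871631, 'R': array([[ 0.00454362, -0.99998465,  0.00317074],
       [-0.99337117, -0.00487773, -0.1148474 ],
       [ 0.1148611 , -0.0026279 , -0.99337809]]), 't': array([-13.16399003, 655.76652215, 878.25035815])}
{'intrinsics': array([[529.97118524,   0.        , 313.92401015],
       [  0.        , 529.97118524, 244.09555023],
       [  0.        ,   0.        ,   1.        ]]), 'k1': -0.0665367983808089, 'R': array([[ 0.97797403, -0.20869639, -0.0035516 ],
       [-0.15774201, -0.72783914, -0.6673587 ],
       [ 0.13669036,  0.65321971, -0.74472797]]), 't': array([-611.56168955,  181.48445339,  865.82031554])}
```

View pics/top0.png

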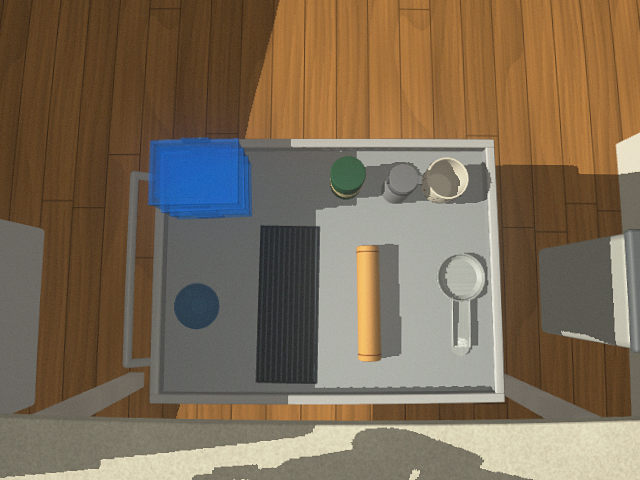

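View pics/side0.png

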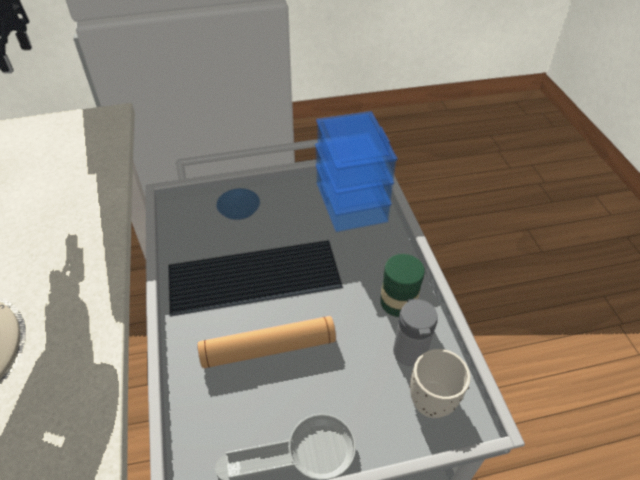

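The top view shows the pin at about (368,303) and the mat at about (288,304), so the mat is on the pin's left. The dish is at (197,306), the ladle rest at (461,300), and the boxes' near-right corner is at about (250,215). Next I'll measure the poses.

```bash
cat > h.py <<'E'
import numpy as np,cv2
from rig import sensors,imaging,ctrl
def dist(P): return np.array([P['k1'],0,0,0,0.])
def plane(P,uv,z):
    # k1 form matches OpenCV radial model
    n=cv2.undistortPoints(np.float64(uv).reshape(-1,1,2),P['intrinsics'],dist(P)).reshape(-1,2)
    d=np.c_[n,np.ones(len(n))]@P['R']; c=-P['R'].T@P['t']
    return c+d*((z-c[2])/d[:,2])[:,None]
def cloud(P,d):
    v,u=np.nonzero(d>0)
    n=cv2.undistortPoints(np.float64(np.c_[u,v]).reshape(-1,1,2),P['intrinsics'],dist(P)).reshape(-1,2)
    X=(np.c_[n,np.ones(len(n))]*d[v,u][:,None]-P['t'])@P['R']
    return u,v,X
def rect(X):
    (c,s,a)=cv2.minAreaRect(np.float32(X[:,:2])); 
    b=cv2.boxPoints((c,s,a)); e0=b[1]-b[0]; e1=b[2]-b[1]
    e=e0 if np.hypot(*e0)>np.hypot(*e1) else e1
    ang=np.degrees(np.arctan2(e[1],e[0])); ang=(ang+90)%180-90
    return np.round(c,1),np.round(s,1),round(float(ang),2)
def big(m):
    n,l,s,c=cv2.connectedComponentsWithStats(m.astype(np.uint8)); return l==1+np.argmax(s[1:,4])
def pinmask(p):
    h=cv2.cvtColor(p,cv2.COLOR_RGB2HSV); return (h[...,0]<25)&(h[...,0]>8)&(h[...,1]>90)&(h[...,2]>130)
def report(name,p,d,roi_pin,roi_mat=None):
    P=imaging.camera_params(name)
    def m(mask,roi):
        o=np.zeros(mask.shape,bool); x0,y0,x1,y1=roi; o[y0:y1,x0:x1]=mask[y0:y1,x0:x1]; return big(o)
    mk=m(pinmask(p),roi_pin); u,v,X=cloud(P,d); s=mk[v,u]; Y=X[s]
    print(name,'pin depth: n',s.sum(),'ztop',np.percentile(Y[:,2],[50,98]).round(1))
    # ICP-free fit: axis in plane z=22+, least squares of cylinder R=22
    from scipy.optimize import least_squares
    Y=Y[Y[:,2]>10]
    def f(q):
        e=np.array([np.cos(q[1]),np.sin(q[1])]); w=-(Y[:,0]-np.mean(Y[:,0]))*e[1]+(Y[:,1]-q[0])*e[0]
        return np.hypot(w,Y[:,2]-q[2])-22
    r=least_squares(f,[Y[:,1].mean(),0,22],loss='soft_l1',f_scale=2)
    e=np.array([np.cos(r.x[1]),np.sin(r.x[1])]); c0=np.array([Y[:,0].mean(),r.x[0]])
    l=(Y[:,:2]-c0)@e; lo,hi=np.percentile(l,[0.5,99.5]); cc=c0+e*(lo+hi)/2
    print('  fit centre',cc.round(1),'z',r.x[2].round(1),'ang',np.degrees(r.x[1]).round(2),'len',round(hi-lo,1))
    out=dict(pin=(cc,np.degrees(r.x[1])))
    if roi_mat:
        g=p.max(2)<70; g=cv2.morphologyEx(g.astype(np.uint8),cv2.MORPH_CLOSE,np.ones((5,5)))>0
        mm=m(g,roi_mat); vv,uu=np.nonzero(mm); print('  mat',rect(plane(P,np.c_[uu,vv],0.5)))
    return mk
E
python3 - <<'E'
from h import *
for n,rp,rm in(("top",(345,235,395,370),(245,215,330,390)),("side",(190,310,340,370),(160,235,345,320))):
    z=np.load(n+'0.npz'); report(n,z['p'],z['d'],rp,rm)
P=imaging.camera_params('top')
print('obj',plane(P,[[197,306],[461,277],[460,350],[250,215],[348,190],[395,200]],10).round(0))
print('rim',plane(P,[[162,391],[495,391],[487,148],[152,400]],35).round(0))
E
```

```text
top pin depth: n 2190 ztop [41.2 45.9]
  fit centre [ 525.7 -100.1] z 21.6 ang 0.85 len 215.1
  mat (array([522.8,  58.3]), array([118.6, 309.8]), -0.72)
side pin depth: n 2248 ztop [41.9 45.6]
  fit centre [ 526.1 -100.6] z 21.7 ang 1.09 len 214.3
  mat (array([523.2,  57. ]), array([117.3, 309.8]), -0.6)
obj [[ 516.  236.   10.]
 [ 575. -285.   10.]
 [ 433. -280.   10.]
 [ 697.  135.   10.]
 [ 749.  -61.   10.]
 [ 729. -156.   10.]]
rim [[ 357.  292.   35.]
 [ 359. -339.   35.]
 [ 831. -339.   35.]
 [ 339.  310.   35.]]
```

```bash
python3 -m creep '[{"grip":85,"linear":[0,0,0],"rot":[0,0,0.119]},{"grip":85,"linear":[0,0,0],"rot":[0,0,0.119]},{"grip":85,"linear":[0,0,0],"rot":[0,0,0.119]},{"grip":85,"linear":[0,0,0],"rot":[0,0,0.119]},{"grip":85,"linear":[0,0,0],"rot":[0,0,0.119]},{"grip":85,"linear":[0,0,0],"rot":[0,0,0.119]},{"grip":85,"linear":[0,0,0],"rot":[0,0,0.119]},{"grip":85,"linear":[0,0,0],"rot":[0,0,0.119]},{"grip":85,"linear":[0,0,0],"rot":[0,0,0.119]},{"grip":85,"linear":[0,0,0],"rot":[0,0,0.119]},{"grip":85,"linear":[0,0,0],"rot":[0,0,0.119]},{"grip":85,"linear":[0,0,0],"rot":[0,0,0]}]'
cat > st.py <<'E'
from h import *
from scipy.spatial.transform import Rotation as Ro
s=sensors.sense();q=s['ee_rot'];R=Ro.from_quat([q[1],q[2],q[3],q[0]]).as_matrix()
print(s['time_s'],s['eef_pos'].round(1),'F',s['force'].round(1),'M',s['wrist_torque'].round(2),'q',s['joints'].round(2),'grip',round(s['grip_width'],3))
print(R.round(4).tolist(),'yaw y',np.degrees(np.arctan2(R[1,1],R[0,1])).round(2))
import sys
if len(sys.argv)>1:
    t=np.array(eval(sys.argv[1]),float); print('tool delta',(R.T@(t-s['eef_pos'])).round(1))
E
python3 st.py "[526,-111,120]"
```

```text
time_s: 1.1
eef_pos: [126.6, 509.3, 203.2]
ee_rot: [0.0, 0.702, 0.712, -0.0]
force: [-0.8, -0.3, 0.1]
grip_width: 0.995
1.1 [126.6 509.3 203.2] F [-0.8 -0.3  0.1] M [-0.02 -0.01 -0.03] q [1.1  0.31 1.5  0.   1.33 1.09] grip 0.995
[[-0.0138, 0.9999, -0.0003], [0.9999, 0.0138, -0.0007], [-0.0007, -0.0003, -1.0]] yaw y 0.79
tool delta [-625.7  390.8   83.4]
```

```bash
python3 -m creep '[{"grip":85,"linear":[-34,21,0],"rot":[0,0,0]},{"grip":85,"linear":[-34,21,0],"rot":[0,0,0]},{"grip":85,"linear":[-34,21,0],"rot":[0,0,0]},{"grip":85,"linear":[-34,21,0],"rot":[0,0,0]},{"grip":85,"linear":[-34,21,0],"rot":[0,0,0]},{"grip":85,"linear":[-34,21,0],"rot":[0,0,0]},{"grip":85,"linear":[-34,21,0],"rot":[0,0,0]},{"grip":85,"linear":[-34,21,0],"rot":[0,0,0]},{"grip":85,"linear":[-34,21,0],"rot":[0,0,0]},{"grip":85,"linear":[-34,21,0],"rot":[0,0,0]},{"grip":85,"linear":[-34,21,0],"rot":[0,0,0]},{"grip":85,"linear":[-34,21,0],"rot":[0,0,0]}]'
python3 st.py "[526,-111,80]"
```

```text
time_s: 2.1
eef_pos: [386.6, 104.2, 203.6]
ee_rot: [0.0, 0.699, 0.715, 0.0]
force: [0.3, 0.3, -0.4]
grip_width: 0.996
2.1 [386.6 104.2 203.6] F [ 0.3  0.3 -0.4] M [ 0.03 -0.05  0.02] q [-0.03  0.03  1.83  0.    1.27 -0.05] grip 0.996
[[-0.022, 0.9998, 0.0003], [0.9998, 0.022, 0.0001], [0.0001, 0.0003, -1.0]] yaw y 1.26
tool delta [-218.2  134.6  123.6]
```

```bash
python3 -m creep '[{"grip":85,"linear":[-31,19,0],"rot":[0,0,0]},{"grip":85,"linear":[-31,19,0],"rot":[0,0,0]},{"grip":85,"linear":[-31,19,0],"rot":[0,0,0]},{"grip":85,"linear":[-31,19,0],"rot":[0,0,0]},{"grip":85,"linear":[-31,19,0],"rot":[0,0,0]},{"grip":85,"linear":[-31,20,0],"rot":[0,0,0]},{"grip":85,"linear":[-31,20,20],"rot":[0,0,0]},{"grip":85,"linear":[0,0,35],"rot":[0,0,0]},{"grip":85,"linear":[0,0,35],"rot":[0,0,0]},{"grip":85,"linear":[0,0,30],"rot":[0,0,0]},{"grip":85,"linear":[0,0,0],"rot":[0,0,0]},{"grip":85,"linear":[0,0,0],"rot":[0,0,0]}]'
python3 st.py "[526,-111,44]"
python3 - <<'E'
from h import *
p,d=imaging.capture("side");cv2.imwrite("pics/s1.png",p[...,::-1])
p,d=imaging.capture("top");cv2.imwrite("pics/t1.png",p[...,::-1])
E
```

```text
time_s: 3.1
eef_pos: [524.4, -108.1, 83.4]
ee_rot: [-0.001, 0.7, 0.714, -0.0]
force: [1.3, -0.1, 0.9]
grip_width: 0.993
3.1 [ 524.4 -108.1   83.4] F [ 1.3 -0.1  0.9] M [-0.    0.04  0.06] q [-0.42  0.46  1.62  0.    1.06 -0.44] grip 0.993
[[-0.0205, 0.9998, -0.0021], [0.9998, 0.0205, 0.0009], [0.001, -0.0021, -1.0]] yaw y 1.17
tool delta [-3.   1.6 39.4]
```

View pics/s1.png

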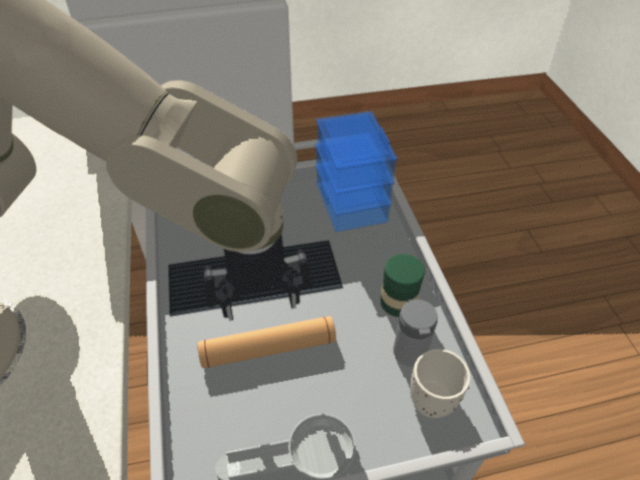

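View pics/t1.png

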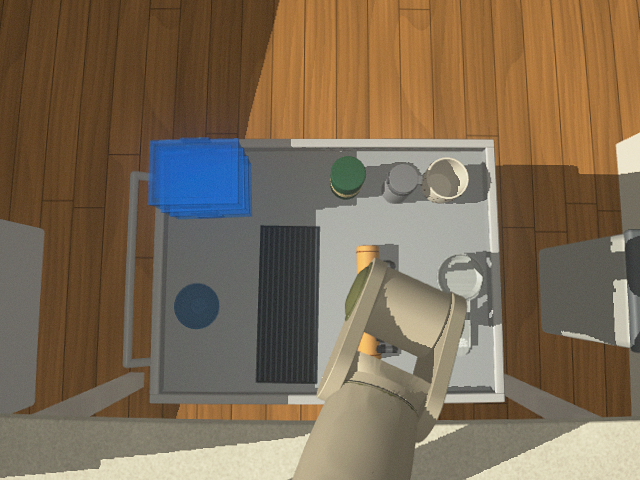

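Side view: both fingertips, at about (229,312) and (297,300), are clear above the pin. I'll estimate the tip height, then go down until there's contact.

```bash
python3 - <<'E'
from h import *
P=imaging.camera_params('side')
for uv in ([229,314],[297,302]):
  for z in (83,90,96): print(uv,z,plane(P,[uv],z).round(0))
E
python3 -m creep '[{"grip":85,"linear":[0,2,20],"rot":[0,0,0]},{"grip":85,"linear":[0,0,10],"rot":[0,0,0]},{"grip":85,"linear":[0,0,3],"rot":[0,0,0]},{"grip":85,"linear":[0,0,0],"rot":[0,0,0]}]'; python3 st.py
```

```text
[229, 314] 83 [[475. -78.  83.]]
[229, 314] 90 [[475. -83.  90.]]
[229, 314] 96 [[475. -87.  96.]]
[297, 302] 83 [[582. -78.  83.]]
[297, 302] 90 [[581. -83.  90.]]
[297, 302] 96 [[580. -87.  96.]]
time_s: 3.53
eef_pos: [526.8, -108.2, 51.0]
ee_rot: [-0.0, 0.701, 0.714, -0.0]
force: [0.4, -0.7, 0.4]
grip_width: 0.996
3.5333 [ 526.8 -108.2   51. ] F [ 0.4 -0.7  0.4] M [-0.   -0.03 -0.02] q [-0.42  0.51  1.64 -0.    0.99 -0.44] grip 0.996
[[-0.0186, 0.9998, -0.0001], [0.9998, 0.0186, -0.0], [-0.0, -0.0001, -1.0]] yaw y 1.06
```

```bash
python3 -m creep '[{"grip":85,"linear":[0,0,12],"rot":[0,0,0]},{"grip":85,"linear":[0,0,4],"rot":[0,0,0]},{"grip":85,"linear":[0,0,0],"rot":[0,0,0]}]'; python3 -m creep '[{"grip":85,"linear":[0,0,2],"rot":[0,0,0]},{"grip":85,"linear":[0,0,0],"rot":[0,0,0]}]';python3 -m creep '[{"grip":85,"linear":[0,0,1],"rot":[0,0,0]},{"grip":85,"linear":[0,0,0],"rot":[0,0,0]}]';python3 st.py
```

```text
time_s: 3.78
eef_pos: [526.6, -108.1, 34.6]
ee_rot: [-0.0, 0.701, 0.714, -0.0]
force: [0.5, -0.3, -0.1]
grip_width: 0.993
time_s: 3.95
eef_pos: [527.0, -108.3, 33.1]
ee_rot: [0.0, 0.701, 0.713, 0.0]
force: [-1.0, 0.4, 0.1]
grip_width: 0.993
time_s: 4.12
eef_pos: [526.9, -108.3, 31.9]
ee_rot: [0.0, 0.701, 0.713, 0.0]
force: [0.4, 1.1, 0.3]
grip_width: 0.995
4.1167 [ 526.9 -108.3   31.9] F [0.4 1.1 0.3] M [ 0.01  0.   -0.  ] q [-0.42  0.54  1.66 -0.    0.95 -0.44] grip 0.995
[[-0.0181, 0.9998, 0.0004], [0.9998, 0.0181, -0.0002], [-0.0002, 0.0004, -1.0]] yaw y 1.03
```

```bash
python3 - <<'E'
from h import *
p,d=imaging.capture("side");cv2.imwrite("pics/s2.png",cv2.resize(p[220:400,160:360,::-1],(800,600)[0:2]))
E
```

```text
(no output)
```

View pics/s2.png

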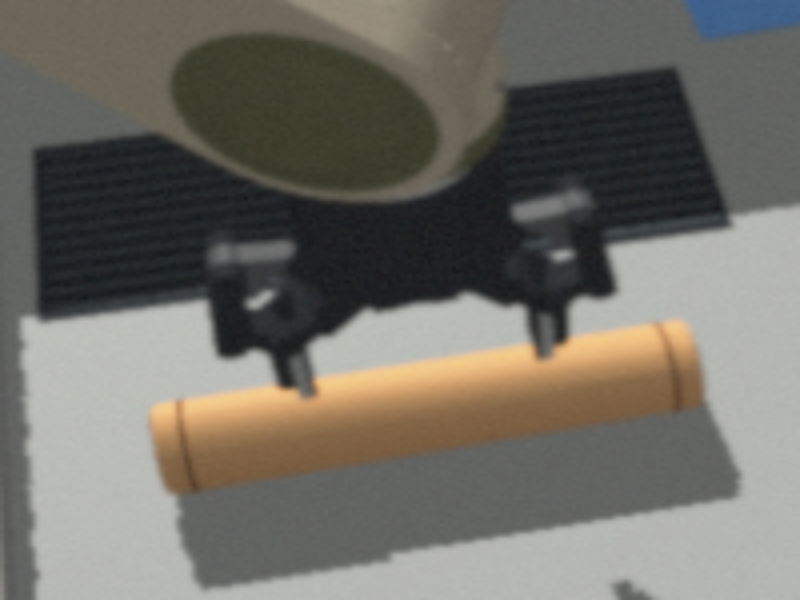

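The tips are just above the top of the pin, at about (305,390) and (545,350) in this crop, and there's no contact yet. I'll keep going down 1 mm at a time.

```bash
for i in 1; do python3 -m creep '[{"grip":85,"linear":[0,0,1],"rot":[0,0,0]},{"grip":85,"linear":[0,0,0],"rot":[0,0,0]}]';python3 -m creep '[{"grip":85,"linear":[0,0,1],"rot":[0,0,0]},{"grip":85,"linear":[0,0,0],"rot":[0,0,0]}]'; done;python3 st.py
```

```text
time_s: 4.33
eef_pos: [526.8, -108.2, 30.6]
ee_rot: [-0.0, 0.701, 0.713, -0.0]
force: [-1.1, 0.5, 0.1]
grip_width: 0.996
time_s: 4.5
eef_pos: [526.7, -108.2, 29.5]
ee_rot: [-0.0, 0.701, 0.713, -0.0]
force: [-0.6, 0.6, -0.2]
grip_width: 0.992
4.5 [ 526.7 -108.2   29.5] F [-0.6  0.6 -0.2] M [-0.01 -0.02  0.01] q [-0.42  0.54  1.66 -0.    0.94 -0.44] grip 0.992
[[-0.018, 0.9998, -0.0002], [0.9998, 0.018, 0.0001], [0.0001, -0.0002, -1.0]] yaw y 1.03
```

```bash
python3 -m creep '[{"grip":85,"linear":[0,0,1],"rot":[0,0,0]},{"grip":85,"linear":[0,0,0],"rot":[0,0,0]}]';python3 st.py;python3 - <<'E'
from h import *
p,d=imaging.capture("side");cv2.imwrite("pics/s3.png",cv2.resize(p[240:390,180:380,::-1],(800,600),interpolation=cv2.INTER_CUBIC))
E
```

```text
time_s: 4.67
eef_pos: [526.7, -108.2, 28.4]
ee_rot: [-0.0, 0.701, 0.713, -0.0]
force: [0.0, 1.0, 0.4]
grip_width: 0.996
4.6667 [ 526.7 -108.2   28.4] F [0.  1.  0.4] M [-0.02  0.04  0.  ] q [-0.42  0.54  1.66 -0.    0.94 -0.44] grip 0.996
[[-0.018, 0.9998, -0.0003], [0.9998, 0.018, 0.0001], [0.0001, -0.0003, -1.0]] yaw y 1.03
```

View pics/s3.png

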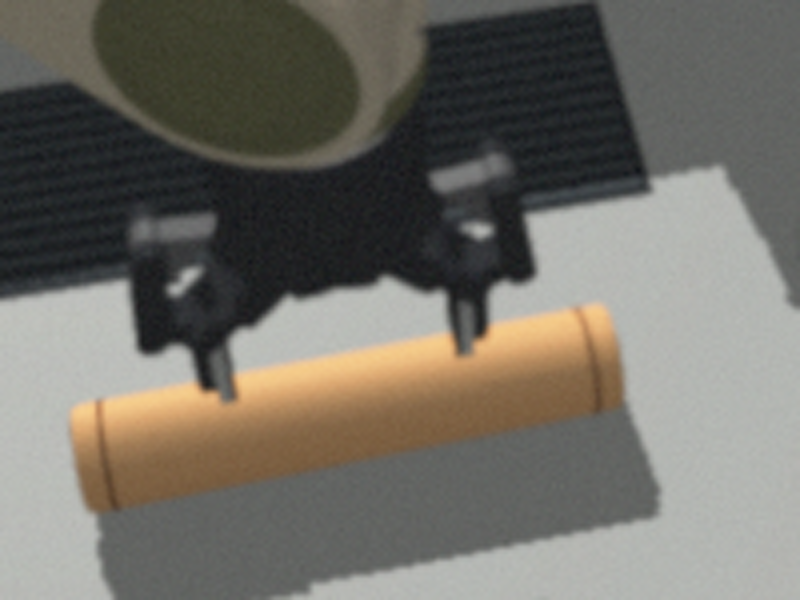

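```bash
python3 - <<'E'
from h import *
P=imaging.camera_params('side')
for z in (41,44,47,50): print(z,plane(P,[[237,340],[296,328]],z).round(0).tolist())
E
python3 -m creep '[{"grip":85,"linear":[0,0,1],"rot":[0,0,0]},{"grip":85,"linear":[0,0,0],"rot":[0,0,0]}]'
```

```text
41 [[480.0, -101.0, 41.0], [575.0, -98.0, 41.0]]
44 [[480.0, -102.0, 44.0], [575.0, -100.0, 44.0]]
47 [[480.0, -104.0, 47.0], [575.0, -102.0, 47.0]]
50 [[480.0, -106.0, 50.0], [574.0, -104.0, 50.0]]
time_s: 4.88
eef_pos: [526.7, -108.2, 27.5]
ee_rot: [-0.0, 0.701, 0.713, -0.0]
force: [1.0, 0.2, 0.7]
grip_width: 0.998
```

```bash
python3 -m creep '[{"grip":85,"linear":[0,0,1],"rot":[0,0,0]},{"grip":85,"linear":[0,0,0],"rot":[0,0,0]}]'; python3 -m creep '[{"grip":85,"linear":[0,0,0],"rot":[0,0,0]}]'; python3 st.py
```

```text
time_s: 5.05
eef_pos: [526.7, -108.2, 26.5]
ee_rot: [-0.0, 0.701, 0.713, -0.0]
force: [-0.4, 0.7, 0.0]
grip_width: 0.995
time_s: 5.13
eef_pos: [526.8, -108.2, 26.6]
ee_rot: [-0.0, 0.701, 0.713, -0.0]
force: [-0.4, 0.5, -0.5]
grip_width: 0.994
5.1333 [ 526.8 -108.2   26.6] F [-0.4  0.5 -0.5] M [-0.02  0.01  0.01] q [-0.42  0.55  1.66  0.    0.94 -0.44] grip 0.994
[[-0.018, 0.9998, -0.0001], [0.9998, 0.018, 0.0], [0.0, -0.0001, -1.0]] yaw y 1.03
```

```bash
python3 -m creep '[{"grip":85,"linear":[0,0,-9],"rot":[0,0,0]},{"grip":85,"linear":[8,0,0],"rot":[0,0,0]},{"grip":85,"linear":[0,0,4],"rot":[0,0,0]},{"grip":85,"linear":[0,0,2],"rot":[0,0,0]},{"grip":85,"linear":[0,0,0],"rot":[0,0,0]}]'; python3 -m creep '[{"grip":85,"linear":[0,0,1],"rot":[0,0,0]},{"grip":85,"linear":[0,0,0],"rot":[0,0,0]}]'; python3 st.py
```

```text
time_s: 5.55
eef_pos: [526.2, -99.9, 29.0]
ee_rot: [-0.001, 0.701, 0.714, -0.0]
force: [-1.1, 0.0, -0.4]
grip_width: 0.997
time_s: 5.72
eef_pos: [526.5, -100.2, 28.3]
ee_rot: [-0.0, 0.701, 0.713, -0.0]
force: [-0.3, 0.4, -0.7]
grip_width: 0.993
5.7167 [ 526.5 -100.2   28.3] F [-0.3  0.4 -0.7] M [-0.05  0.02 -0.03] q [-0.41  0.54  1.66 -0.    0.94 -0.42] grip 0.993
[[-0.0179, 0.9998, -0.0005], [0.9998, 0.0179, 0.0002], [0.0002, -0.0005, -1.0]] yaw y 1.02
```

```bash
python3 -m creep '[{"grip":85,"linear":[0,0,1],"rot":[0,0,0]},{"grip":85,"linear":[0,0,0],"rot":[0,0,0]}]';python3 -m creep '[{"grip":85,"linear":[0,0,1],"rot":[0,0,0]},{"grip":85,"linear":[0,0,0],"rot":[0,0,0]}]';python3 -m creep '[{"grip":85,"linear":[0,0,1],"rot":[0,0,0]},{"grip":85,"linear":[0,0,0],"rot":[0,0,0]}]'; python3 st.py
```

```text
time_s: 5.88
eef_pos: [526.6, -100.3, 27.5]
ee_rot: [-0.0, 0.701, 0.713, -0.0]
force: [0.1, -0.0, -0.6]
grip_width: 0.998
time_s: 6.05
eef_pos: [526.6, -100.2, 26.5]
ee_rot: [-0.0, 0.701, 0.713, -0.0]
force: [0.1, -0.4, -0.6]
grip_width: 0.995
time_s: 6.22
eef_pos: [526.6, -100.2, 25.5]
ee_rot: [-0.0, 0.701, 0.713, -0.0]
force: [-0.6, -0.4, -0.6]
grip_width: 0.993
6.2167 [ 526.6 -100.2   25.5] F [-0.6 -0.4 -0.6] M [0.   0.   0.01] q [-0.41  0.54  1.66 -0.    0.93 -0.42] grip 0.993
[[-0.018, 0.9998, -0.0002], [0.9998, 0.018, 0.0001], [0.0001, -0.0002, -1.0]] yaw y 1.03
```

```bash
python3 - <<'E'
from h import *
p,d=imaging.capture("side");cv2.imwrite("pics/s4.png",cv2.resize(p[240:390,180:380,::-1],(800,600),interpolation=cv2.INTER_CUBIC))
P=imaging.camera_params("side");u,v,X=cloud(P,d)
for (a,b,c,e) in ((228,300,246,345),(288,285,304,335)):
    s=(u>=a)&(u<c)&(v>=b)&(v<e)&(X[:,2]<75)&(X[:,2]>38); 
    dark=p[v,u].max(1)<110; 
    Y=X[s&dark]; o=np.argsort(Y[:,2])[:12]; print(Y[o].round(0).tolist())
E
```

```text
[[482.0, -113.0, 74.0], [472.0, -108.0, 75.0]]
[[570.0, -111.0, 73.0], [580.0, -104.0, 74.0], [579.0, -106.0, 74.0], [572.0, -110.0, 74.0], [571.0, -110.0, 75.0]]
```

View pics/s4.png

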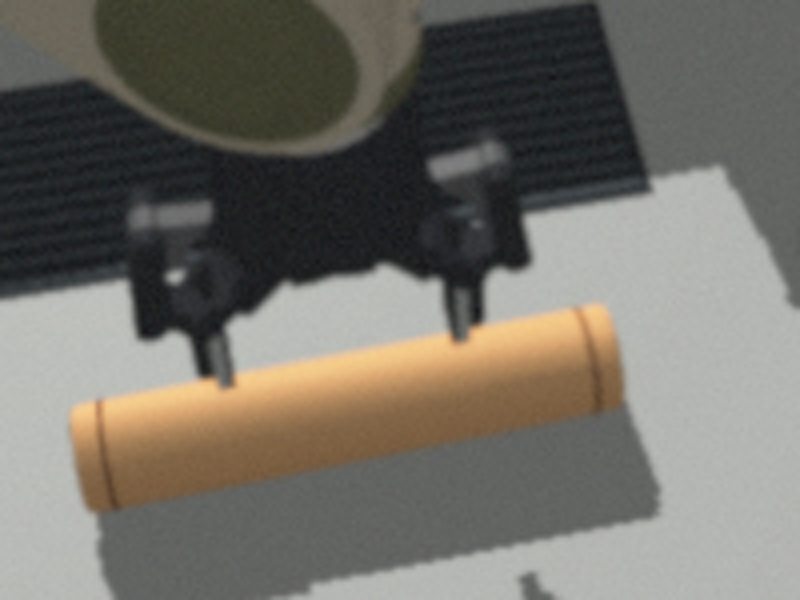

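```bash
python3 - <<'E'
from h import *
p,d=imaging.capture("side")
P=imaging.camera_params("side");u,v,X=cloud(P,d)
for uu in (235,236,294,295):
  for vv in range(314,342,2):
    s=(u==uu)&(v==vv)
    if s.any(): print(uu,vv,X[s][0].round(0),p[vv,uu])
E
```

```text
235 314 [ 485. -114.  130.] [46 49 48]
235 316 [ 485. -117.  131.] [45 46 48]
235 318 [ 484. -114.  121.] [34 33 37]
235 320 [ 484. -114.  116.] [44 43 43]
235 322 [ 483. -116.  113.] [64 66 67]
235 324 [ 482. -112.  103.] [75 75 74]
235 326 [ 482. -114.  100.] [85 85 84]
235 328 [ 481. -112.   93.] [91 92 91]
235 330 [ 481. -113.   88.] [ 98 102  98]
235 332 [ 480. -113.   83.] [100 103 101]
235 334 [ 479. -113.   77.] [110 108 104]
235 336 [ 479. -112.   72.] [145 126 108]
235 338 [477. -97.  43.] [224 175 122]
235 340 [ 477. -102.   44.] [224 176 121]
236 314 [ 487. -115.  132.] [48 51 52]
236 316 [ 486. -118.  131.] [38 38 41]
236 318 [ 486. -114.  120.] [33 37 36]
236 320 [ 485. -112.  112.] [77 79 78]
236 322 [ 484. -109.  104.] [122 124 123]
236 324 [ 484. -113.  103.] [101 102 100]
236 326 [ 483. -113.   99.] [88 91 89]
236 328 [ 483. -114.   95.] [79 81 79]
236 330 [ 482. -113.   88.] [88 91 89]
236 332 [ 482. -115.   86.] [87 89 87]
236 334 [ 481. -113.   77.] [94 95 93]
236 336 [ 480. -112.   70.] [135 120 104]
236 338 [479. -99.  45.] [226 181 125]
236 340 [ 478. -102.   
[... 464 characters left out ...]
336 [ 569. -112.   41.] [157 121  83]
294 338 [ 569. -114.   39.] [141 109  77]
294 340 [ 568. -117.   37.] [133 105  73]
295 314 [ 573. -112.  102.] [ 97 100  97]
295 316 [ 572. -113.   98.] [96 99 97]
295 318 [ 572. -112.   90.] [100 102 100]
295 320 [ 573. -110.   82.] [100 101  99]
295 322 [ 572. -111.   78.] [100 102 101]
295 324 [ 572. -111.   72.] [118 107  99]
295 326 [574. -95.  43.] [222 174 124]
295 328 [573. -99.  43.] [229 181 122]
295 330 [ 573. -101.   41.] [215 166 113]
295 332 [ 572. -106.   43.] [196 150 104]
295 334 [ 572. -108.   40.] [173 132  91]
295 336 [ 571. -113.   41.] [155 119  82]
295 338 [ 570. -116.   41.] [139 108  74]
295 340 [ 570. -117.   37.] [134 103  73]
```

The depth along the fingers shows their ends at about z = 70 while the TCP reads 25, with rear faces at y = -112. So open tips sit about 45 mm behind the TCP, not 13 mm. I'll keep lowering and watch the force.

```bash
python3 -m creep '[{"grip":85,"linear":[0,0,4],"rot":[0,0,0]},{"grip":85,"linear":[0,0,4],"rot":[0,0,0]},{"grip":85,"linear":[0,0,0],"rot":[0,0,0]}]'; python3 -m creep '[{"grip":85,"linear":[0,0,2],"rot":[0,0,0]},{"grip":85,"linear":[0,0,0],"rot":[0,0,0]}]';python3 - <<'E'
from h import *
p,d=imaging.capture("side");cv2.imwrite("pics/s5.png",cv2.resize(p[240:390,180:380,::-1],(800,600),interpolation=cv2.INTER_CUBIC))
P=imaging.camera_params("side");u,v,X=cloud(P,d)
for uu in (236,237,295):
  for vv in range(320,344,2):
    s=(u==uu)&(v==vv)
    if s.any(): print(uu,vv,X[s][0].round(0),p[vv,uu])
E
python3 st.py
```

```text
time_s: 6.57
eef_pos: [526.1, -100.0, 16.7]
ee_rot: [-0.001, 0.701, 0.713, -0.0]
force: [-0.3, -0.4, -0.5]
grip_width: 0.997
time_s: 6.73
eef_pos: [526.5, -100.1, 15.3]
ee_rot: [-0.0, 0.701, 0.713, -0.0]
force: [-0.0, 0.1, -0.3]
grip_width: 0.994
236 320 [ 485. -117.  120.] [42 42 44]
236 322 [ 485. -114.  110.] [32 33 34]
236 324 [ 484. -112.  103.] [47 48 49]
236 326 [ 483. -110.   94.] [71 72 73]
236 328 [ 483. -114.   95.] [79 80 79]
236 330 [ 482. -113.   88.] [84 85 82]
236 332 [ 481. -112.   81.] [89 93 89]
236 334 [ 481. -112.   75.] [90 92 88]
236 336 [ 480. -113.   73.] [101 101  99]
236 338 [ 480. -113.   66.] [108 107 101]
236 340 [ 479. -113.   61.] [143 124 106]
236 342 [ 478. -105.   43.] [199 153 105]
237 320 [ 487. -117.  120.] [37 40 39]
237 322 [ 486. -114.  110.] [33 33 36]
237 324 [ 485. -113.  103.] [81 81 81]
237 326 [ 484. -101.   81.] [130 132 129]
237 328 [ 484. -112.   91.] [126 128 125]
237 330 [ 483. -112.   86.] [97 99 97]
237 332 [ 483. -113.   82.] [91 92 91]
237 334 [ 482. -112.   76.] [95 87 81]
237 336 [ 482. -114.   73.] [96 92 89]
237 338 [ 481. -112.   64.] [96 95 91]
237 340 [ 480. -111.   58.] [141 122 102]
237 342 [ 479. -106.   43.] [196 151 105]
295 320 [ 572. -111.   84.] [ 99 100  99]
295 322 [ 572. -109.   76.] [96 97 95]
295 324 [ 572. -109.   70.] [94 97 96]
295 326 [ 572. -111.   67.] [ 98 100  97]
295 328 [ 572. -111.   61.] [121 107  97]
295 330 [ 573. -103.   44.] [203 157 106]
295 332 [ 572. -107.   44.] [194 149 102]
295 334 [ 572. -108.   40.] [171 132  90]
295 336 [ 571. -112.   40.] [155 118  83]
295 338 [ 570. -116.   40.] [139 109  75]
295 340 [ 570. -116.   35.] [132 102  72]
295 342 [ 569. -119.   33.] [129 100  68]
6.7833 [ 526.6 -100.2   15.5] F [ 1.2 -0.3  0.1] M [ 0.02 -0.01  0.01] q [-0.41  0.56  1.67 -0.    0.91 -0.42] grip 0.993
[[-0.018, 0.9998, -0.0003], [0.9998, 0.018, 0.0001], [0.0001, -0.0003, -1.0]] yaw y 1.03
```

View pics/s5.png

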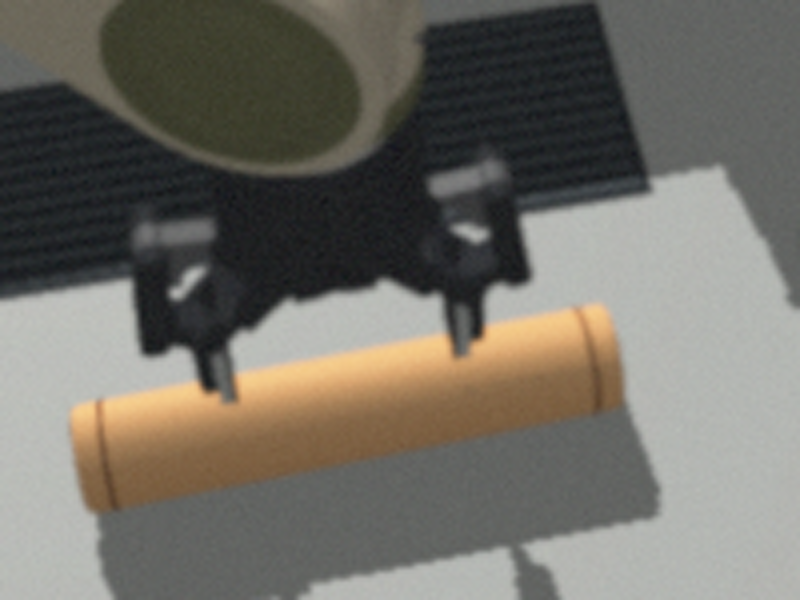

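Depth puts the tip ends at z ≈ 59 with the TCP at 15.5, so I expect contact at TCP z ≈ 0. I'll shift to the start of the stroke and touch down gently.

```bash
python3 -m creep '[{"grip":85,"linear":[-8,0,5],"rot":[0,0,0]},{"grip":85,"linear":[0,0,4],"rot":[0,0,0]},{"grip":85,"linear":[0,0,2],"rot":[0,0,0]},{"grip":85,"linear":[0,0,0],"rot":[0,0,0]}]'; python3 -m creep '[{"grip":85,"linear":[0,0,1],"rot":[0,0,0]},{"grip":85,"linear":[0,0,0],"rot":[0,0,0]}]';python3 -m creep '[{"grip":85,"linear":[0,0,1],"rot":[0,0,0]},{"grip":85,"linear":[0,0,0],"rot":[0,0,0]}]';python3 -m creep '[{"grip":85,"linear":[0,0,1],"rot":[0,0,0]},{"grip":85,"linear":[0,0,0],"rot":[0,0,0]}]'
```

```text
time_s: 7.12
eef_pos: [526.4, -108.2, 3.9]
ee_rot: [-0.001, 0.701, 0.713, -0.0]
force: [-0.5, 0.1, -0.0]
grip_width: 0.997
time_s: 7.28
eef_pos: [526.8, -108.1, 3.5]
ee_rot: [-0.0, 0.701, 0.713, 0.0]
force: [1.4, 0.2, -0.0]
grip_width: 0.996
time_s: 7.45
eef_pos: [527.0, -108.3, 3.1]
ee_rot: [0.0, 0.701, 0.714, 0.0]
force: [-1.6, -0.6, 3.9]
grip_width: 0.997
time_s: 7.62
eef_pos: [527.1, -108.5, 2.9]
ee_rot: [0.001, 0.701, 0.714, -0.0]
force: [-4.8, -0.4, 12.2]
grip_width: 0.995
```

Contact at TCP z ≈ 3, now 12 N. First rolling stroke, then lift.

```bash
python3 -m creep '[{"grip":85,"linear":[5,0,0],"rot":[0,0,0]},{"grip":85,"linear":[8,0,0],"rot":[0,0,0]},{"grip":85,"linear":[9,0,0],"rot":[0,0,0]},{"grip":85,"linear":[8,0,0],"rot":[0,0,0]},{"grip":85,"linear":[4,0,0],"rot":[0,0,0]}]'; python3 -m creep '[{"grip":85,"linear":[0,0,0],"rot":[0,0,0]}]'
cat > look.py <<'E'
from h import *
import sys
n=sys.argv[1]
p,d=imaging.capture("side");cv2.imwrite(f"pics/{n}.png",p[...,::-1])
P=imaging.camera_params("side"); rp=(165,200,350,375)
try: report("side",p,d,rp)
except Exception as e: print(e)
E
python3 look.py a1
```

```text
time_s: 8.03
eef_pos: [526.5, -73.7, 2.9]
ee_rot: [0.001, 0.7, 0.714, 0.0]
force: [-3.7, -0.4, 9.6]
grip_width: 1.0
time_s: 8.12
eef_pos: [526.5, -73.5, 2.8]
ee_rot: [0.001, 0.7, 0.714, 0.0]
force: [-4.5, 0.9, 11.5]
grip_width: 0.996
side pin depth: n 2162 ztop [41.5 45.4]
  fit centre [526.  -83.5] z 21.4 ang 0.93 len 214.4
```

View pics/a1.png

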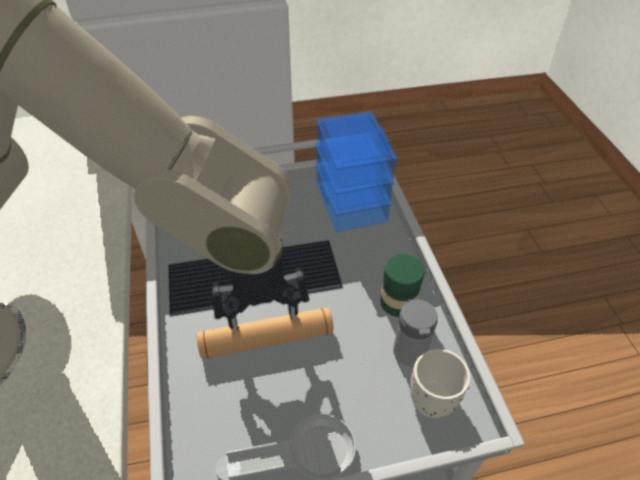

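The first stroke rolled cleanly: the tips moved 35 mm, the pin 17 mm, and its heading held. The pin now runs from about (203,345) to (330,320) in the side view. I'll repeat this as a lift, return, touch down and roll cycle.

```bash
python3 -m creep '[{"grip":85,"linear":[0,0,-5],"rot":[0,0,0]},{"grip":85,"linear":[0,0,0],"rot":[0,0,0]},{"grip":85,"linear":[-20,0,0],"rot":[0,0,0]},{"grip":85,"linear":[0,0,5],"rot":[0,0,0]},{"grip":85,"linear":[0,0,0],"rot":[0,0,0]},{"grip":85,"linear":[5,0,0],"rot":[0,0,0]},{"grip":85,"linear":[8,0,0],"rot":[0,0,0]},{"grip":85,"linear":[10,0,0],"rot":[0,0,0]},{"grip":85,"linear":[9,0,0],"rot":[0,0,0]},{"grip":85,"linear":[5,0,0],"rot":[0,0,0]},{"grip":85,"linear":[1,0,0],"rot":[0,0,0]},{"grip":85,"linear":[0,0,0],"rot":[0,0,0]}]'; python3 st.py; python3 look.py a2
```

```text
time_s: 9.17
eef_pos: [526.8, -55.7, 2.9]
ee_rot: [0.001, 0.701, 0.714, 0.001]
force: [-0.9, 1.0, 15.2]
grip_width: 0.995
9.1667 [526.8 -55.7   2.9] F [-0.9  1.  15.2] M [-0.08  0.54 -0.02] q [-0.33  0.57  1.7   0.    0.87 -0.35] grip 0.995
[[-0.0184, 0.9998, 0.0025], [0.9998, 0.0184, -0.0008], [-0.0009, 0.0025, -1.0]] yaw y 1.06
side pin depth: n 2156 ztop [41.3 45.5]
  fit centre [525.5 -63.5] z 21.3 ang 0.96 len 214.2
```

```bash
python3 -m creep '[{"grip":85,"linear":[0,0,-5],"rot":[0,0,0]},{"grip":85,"linear":[0,0,0],"rot":[0,0,0]},{"grip":85,"linear":[-19,0,0],"rot":[0,0,-0.005]},{"grip":85,"linear":[0,0,5],"rot":[0,0,0]},{"grip":85,"linear":[0,0,0],"rot":[0,0,0]},{"grip":85,"linear":[5,0,0],"rot":[0,0,0.002]},{"grip":85,"linear":[8,0,0],"rot":[0,0,0.002]},{"grip":85,"linear":[10,0,0],"rot":[0,0,0.002]},{"grip":85,"linear":[9,0,0],"rot":[0,0,0.002]},{"grip":85,"linear":[5,0,0],"rot":[0,0,0.002]},{"grip":85,"linear":[1,0,0],"rot":[0,0,0]},{"grip":85,"linear":[0,0,0],"rot":[0,0,0]}]'; python3 st.py; python3 look.py a3
```

```text
time_s: 10.22
eef_pos: [526.2, -36.6, 2.9]
ee_rot: [0.001, 0.702, 0.712, 0.0]
force: [-2.9, 1.0, 18.5]
grip_width: 0.993
10.2167 [526.2 -36.6   2.9] F [-2.9  1.  18.5] M [-0.02  0.79  0.32] q [-0.29  0.57  1.71 -0.    0.87 -0.31] grip 0.993
[[-0.0142, 0.9999, 0.002], [0.9999, 0.0142, -0.001], [-0.001, 0.002, -1.0]] yaw y 0.82
side pin depth: n 2178 ztop [40.9 45.2]
  fit centre [525.1 -43.1] z 21.3 ang 0.83 len 214.3
```

```bash
python3 -m creep '[{"grip":85,"linear":[0,0,-5],"rot":[0,0,0]},{"grip":85,"linear":[0,0,0],"rot":[0,0,0]},{"grip":85,"linear":[-17,0,0],"rot":[0,0,-0.006]},{"grip":85,"linear":[0,0,4.4],"rot":[0,0,0]},{"grip":85,"linear":[0,0,0],"rot":[0,0,0]},{"grip":85,"linear":[5,0,0],"rot":[0,0,0.003]},{"grip":85,"linear":[8,0,0],"rot":[0,0,0.003]},{"grip":85,"linear":[10,0,0],"rot":[0,0,0.003]},{"grip":85,"linear":[9,0,0],"rot":[0,0,0.003]},{"grip":85,"linear":[5,0,0],"rot":[0,0,0.003]},{"grip":85,"linear":[1,0,0],"rot":[0,0,0]},{"grip":85,"linear":[0,0,0],"rot":[0,0,0]}]'; python3 st.py; python3 look.py a4
```

```text
time_s: 11.27
eef_pos: [525.5, -15.4, 2.9]
ee_rot: [0.001, 0.705, 0.709, 0.0]
force: [-3.0, 1.0, 15.3]
grip_width: 1.001
11.2667 [525.5 -15.4   2.9] F [-3.   1.  15.3] M [-0.03  0.66  0.36] q [-0.25  0.56  1.71 -0.    0.87 -0.26] grip 1.001
[[-0.0052, 1.0, 0.0009], [1.0, 0.0052, -0.0005], [-0.0005, 0.0009, -1.0]] yaw y 0.3
side pin depth: n 2146 ztop [40.7 45.1]
  fit centre [524.8 -22.8] z 21.1 ang 0.79 len 215.0
```

The position is on track, but the pin is barely turning because it resists pivoting on its contact line. I'll put a larger turn into the next stroke, before it reaches the grippy mat.

```bash
python3 -m creep '[{"grip":85,"linear":[0,0,-5],"rot":[0,0,0]},{"grip":85,"linear":[0,0,0],"rot":[0,0,0]},{"grip":85,"linear":[-17,0,0],"rot":[0,0,-0.02]},{"grip":85,"linear":[0,0,5],"rot":[0,0,0]},{"grip":85,"linear":[0,0,0],"rot":[0,0,0]},{"grip":85,"linear":[5,0,0],"rot":[0,0,0.012]},{"grip":85,"linear":[8,0,0],"rot":[0,0,0.012]},{"grip":85,"linear":[9,0,0],"rot":[0,0,0.012]},{"grip":85,"linear":[9,0,0],"rot":[0,0,0.012]},{"grip":85,"linear":[5,0,0],"rot":[0,0,0.012]},{"grip":85,"linear":[0,0,0],"rot":[0,0,0]},{"grip":85,"linear":[0,0,0],"rot":[0,0,0]}]'; python3 st.py; python3 look.py a5
```

```text
time_s: 12.32
eef_pos: [525.5, 3.6, 2.9]
ee_rot: [0.0, 0.72, 0.694, 0.0]
force: [-4.2, 0.0, 15.4]
grip_width: 0.997
12.3167 [525.5   3.6   2.9] F [-4.2  0.  15.4] M [-0.05  0.63  0.27] q [-0.22  0.56  1.71 -0.    0.87 -0.18] grip 0.997
[[0.0354, 0.9994, 0.0008], [0.9994, -0.0354, -0.0004], [-0.0004, 0.0008, -1.0]] yaw y -2.03
side pin depth: n 2032 ztop [40.7 45. ]
  fit centre [524.2  -3. ] z 21.1 ang 0.97 len 214.4
```

View pics/a5.png

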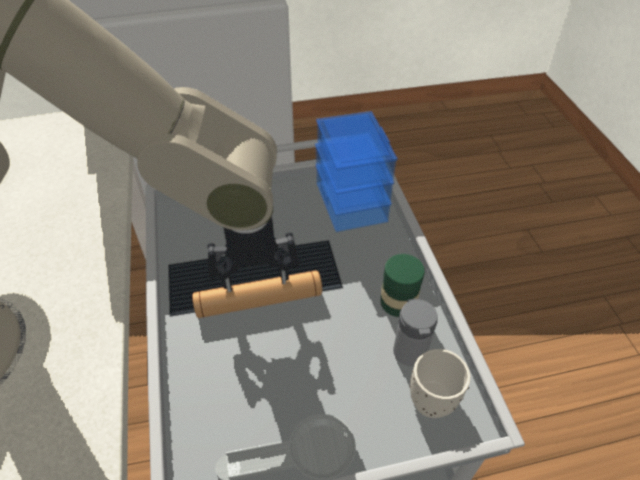

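The pin didn't turn: the tips slipped, so the couple over ±47 mm is too weak against the pivot friction. I'll put the fingers over the far half of the pin, where the ground resists less, and do a firmer twisting stroke backward onto the smooth floor.

```bash
python3 -m creep '[{"grip":85,"linear":[0,0,-6],"rot":[0,0,0]},{"grip":85,"linear":[0,0,0],"rot":[0,0,0]},{"grip":85,"linear":[0,0,0],"rot":[0,0,-0.085]},{"grip":85,"linear":[1,22,0],"rot":[0,0,0]},{"grip":85,"linear":[1,23,0],"rot":[0,0,0]},{"grip":85,"linear":[0,0,0],"rot":[0,0,0]},{"grip":85,"linear":[0,0,0],"rot":[0,0,0]},{"grip":85,"linear":[0,0,5],"rot":[0,0,0]},{"grip":85,"linear":[0,0,1],"rot":[0,0,0]},{"grip":85,"linear":[0,0,0],"rot":[0,0,0]}]'; python3 st.py; python3 look.py a6
```

```text
time_s: 13.2
eef_pos: [569.7, 7.0, 2.9]
ee_rot: [0.0, 0.69, 0.724, 0.0]
force: [-1.5, 0.2, 10.5]
grip_width: 0.998
13.2 [569.7   7.    2.9] F [-1.5  0.2 10.5] M [-0.02  0.6  -0.04] q [-0.19  0.64  1.57 -0.    0.93 -0.24] grip 0.998
[[-0.0488, 0.9988, 0.0003], [0.9988, 0.0488, -0.0002], [-0.0002, 0.0002, -1.0]] yaw y 2.8
side pin depth: n 1970 ztop [40.7 45.1]
  fit centre [516.6  -3.5] z 21.0 ang 0.82 len 199.3
```

View pics/a6.png

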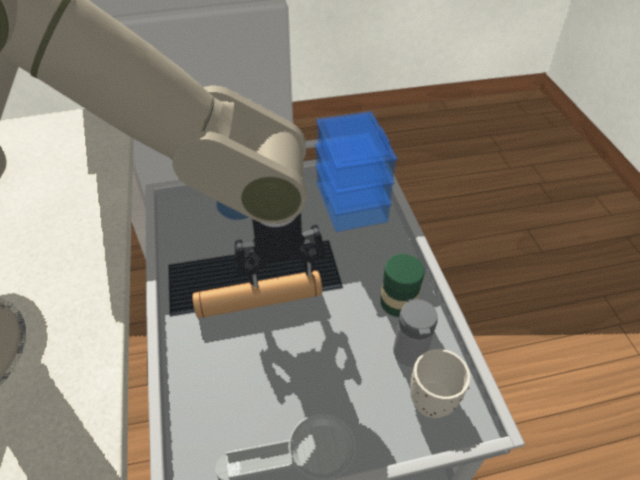

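The moment reading shows the load is almost all on the near finger (about 40–57 mm off centre), which explains why it couldn't turn. I'll tilt slightly to share the load.

```bash
python3 -m creep '[{"grip":85,"linear":[0,0,0.5],"rot":[0.01,0,0]},{"grip":85,"linear":[0,0,0],"rot":[0,0,0]}]'; python3 st.py;  python3 -m creep '[{"grip":85,"linear":[0,0,0.5],"rot":[0.008,0,0]},{"grip":85,"linear":[0,0,0],"rot":[0,0,0]}]'; python3 st.py
```

```text
time_s: 13.42
eef_pos: [569.7, 7.0, 2.8]
ee_rot: [-0.003, 0.69, 0.724, -0.004]
force: [-5.7, 0.5, 15.0]
grip_width: 0.994
13.4167 [569.7   7.    2.8] F [-5.7  0.5 15. ] M [0.09 0.47 0.04] q [-0.19  0.64  1.56 -0.    0.95 -0.24] grip 0.994
[[-0.0488, 0.9988, -0.01], [0.9988, 0.0488, -0.0007], [-0.0002, -0.01, -0.9999]] yaw y 2.8
time_s: 13.58
eef_pos: [569.8, 7.1, 2.9]
ee_rot: [-0.006, 0.69, 0.724, -0.006]
force: [-8.3, 1.1, 20.1]
grip_width: 0.996
13.5833 [569.8   7.1   2.9] F [-8.3  1.1 20.1] M [0.14 0.62 0.03] q [-0.19  0.65  1.55 -0.01  0.96 -0.24] grip 0.996
[[-0.0488, 0.9987, -0.0175], [0.9988, 0.0488, -0.0011], [-0.0002, -0.0175, -0.9998]] yaw y 2.8
```

```bash
python3 -m creep '[{"grip":85,"linear":[0,0,-6],"rot":[0,0,0]},{"grip":85,"linear":[0,0,0],"rot":[0,0,0]},{"grip":85,"linear":[0,0,5],"rot":[0,0,0]},{"grip":85,"linear":[0,0,0],"rot":[0,0,0]},{"grip":85,"linear":[0,0,0],"rot":[0,0,0]}]'; python3 st.py
```

```text
time_s: 14.0
eef_pos: [570.7, 6.9, 3.0]
ee_rot: [-0.005, 0.69, 0.724, -0.006]
force: [-3.8, 1.2, 14.1]
grip_width: 1.0
14.0 [570.7   6.9   3. ] F [-3.8  1.2 14.1] M [ 0.11  0.01 -0.03] q [-0.19  0.65  1.55 -0.01  0.96 -0.24] grip 1.0
[[-0.0489, 0.9987, -0.0159], [0.9988, 0.0489, -0.0012], [-0.0004, -0.016, -0.9999]] yaw y 2.8
```

Now the load is shared (M_y ≈ 0). Twisting backward stroke:

```bash
python3 -m creep '[{"grip":85,"linear":[0,0,1],"rot":[0,0,0]},{"grip":85,"linear":[-5,0,0],"rot":[0,0,0.01]},{"grip":85,"linear":[-7,0,0],"rot":[0,0,0.012]},{"grip":85,"linear":[-8,0,0],"rot":[0,0,0.012]},{"grip":85,"linear":[-8,0,0],"rot":[0,0,0.012]},{"grip":85,"linear":[-5,0,0],"rot":[0,0,0.012]},{"grip":85,"linear":[-2,0,0],"rot":[0,0,0]},{"grip":85,"linear":[0,0,0],"rot":[0,0,0]}]'; python3 st.py; python3 look.py a7
```

```text
time_s: 14.67
eef_pos: [571.6, -29.2, 2.8]
ee_rot: [-0.005, 0.711, 0.704, -0.006]
force: [-8.5, -2.3, 21.9]
grip_width: 0.996
14.6667 [571.6 -29.2   2.8] F [-8.5 -2.3 21.9] M [-0.29  0.39 -0.08] q [-0.25  0.65  1.55 -0.01  0.96 -0.24] grip 0.996
[[0.0099, 0.9998, -0.0155], [0.9999, -0.0099, -0.0022], [-0.0024, -0.0155, -0.9999]] yaw y -0.57
side pin depth: n 1980 ztop [41.2 45.7]
  fit centre [515.5 -22.8] z 21.6 ang 0.95 len 196.2
```

View pics/a7.png

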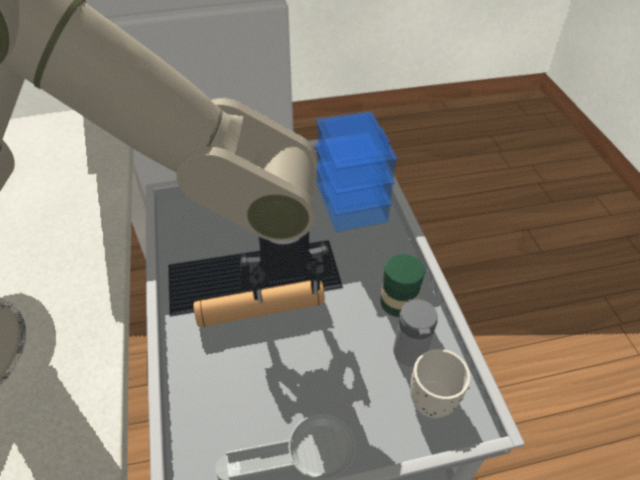

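No turn here either. I'll go back to the centre with the tilt kept so both tips carry load, then press harder and try a twisting forward stroke.

```bash
python3 -m creep '[{"grip":85,"linear":[0,0,-7],"rot":[0,0,0]},{"grip":85,"linear":[0,0,0],"rot":[0,0,0]},{"grip":85,"linear":[-2,-23,0],"rot":[0,0,-0.055]},{"grip":85,"linear":[0,-23,0],"rot":[0,0,0]},{"grip":85,"linear":[0,0,0],"rot":[0,0,0]},{"grip":85,"linear":[0,0,5],"rot":[0,0,0]},{"grip":85,"linear":[0,0,1],"rot":[0,0,0]},{"grip":85,"linear":[0,0,0],"rot":[0,0,0]},{"grip":85,"linear":[0,0,0],"rot":[0,0,0]}]'; python3 st.py
```

```text
time_s: 15.47
eef_pos: [525.2, -31.1, 3.4]
ee_rot: [-0.006, 0.691, 0.723, -0.007]
force: [-9.7, -1.2, 15.3]
grip_width: 0.998
15.4667 [525.2 -31.1   3.4] F [-9.7 -1.2 15.3] M [-0.09  1.01 -0.02] q [-0.28  0.57  1.69 -0.01  0.9  -0.32] grip 0.998
[[-0.0462, 0.9988, -0.0188], [0.9989, 0.0462, -0.0013], [-0.0004, -0.0188, -0.9998]] yaw y 2.65
```

```bash
python3 -m creep '[{"grip":85,"linear":[0,0,1.5],"rot":[0,0,0]},{"grip":85,"linear":[5,0,0],"rot":[0,0,0.012]},{"grip":85,"linear":[8,0,0],"rot":[0,0,0.014]},{"grip":85,"linear":[9,0,0],"rot":[0,0,0.014]},{"grip":85,"linear":[8,0,0],"rot":[0,0,0.014]},{"grip":85,"linear":[5,0,0],"rot":[0,0,0.014]},{"grip":85,"linear":[1,0,0],"rot":[0,0,0]},{"grip":85,"linear":[0,0,0],"rot":[0,0,0]}]'; python3 st.py; python3 look.py a8
```

```text
time_s: 16.13
eef_pos: [524.8, 5.6, 3.0]
ee_rot: [-0.006, 0.714, 0.7, -0.007]
force: [-16.2, 1.7, 28.6]
grip_width: 0.999
16.1333 [524.8   5.6   3. ] F [-16.2   1.7  28.6] M [ 0.13  1.32 -0.05] q [-0.21  0.57  1.7  -0.01  0.89 -0.18] grip 0.999
[[0.021, 0.9996, -0.0177], [0.9998, -0.021, -0.0012], [-0.0016, -0.0177, -0.9998]] yaw y -1.21
side pin depth: n 2087 ztop [40.6 45.1]
  fit centre [524.6  -5.1] z 21.0 ang 0.54 len 214.3
```

The pin turned about 0.4° this time. The fingertips also carry a 16 N sideways load along the pin, which uses up their grip. I'll re-press with that relieved and stroke back with a twist.

```bash
python3 -m creep '[{"grip":85,"linear":[0,0,-8],"rot":[0,0,0]},{"grip":85,"linear":[0,0,0],"rot":[0,0,0]},{"grip":85,"linear":[0,0,0],"rot":[0,0,-0.075]},{"grip":85,"linear":[0,0,0],"rot":[0,0,0]},{"grip":85,"linear":[0,0,6],"rot":[0,0,0]},{"grip":85,"linear":[0,-0.8,1.5],"rot":[0,0,0]},{"grip":85,"linear":[0,0,0],"rot":[0,0,0]},{"grip":85,"linear":[0,0,0],"rot":[0,0,0]}]'; python3 st.py
```

```text
time_s: 16.85
eef_pos: [525.3, 4.9, 2.8]
ee_rot: [-0.004, 0.689, 0.725, -0.005]
force: [-0.9, 1.7, 11.6]
grip_width: 0.999
16.85 [525.3   4.9   2.8] F [-0.9  1.7 11.6] M [ 0.18 -0.54  0.09] q [-0.21  0.57  1.7  -0.01  0.89 -0.26] grip 0.999
[[-0.0509, 0.9986, -0.0137], [0.9987, 0.0509, -0.0014], [-0.0007, -0.0137, -0.9999]] yaw y 2.92
```

```bash
python3 -m creep '[{"grip":85,"linear":[0,0,-4],"rot":[0,0,0]},{"grip":85,"linear":[0,0,0],"rot":[-0.008,0,0]},{"grip":85,"linear":[0,0,3.5],"rot":[0,0,0]},{"grip":85,"linear":[0,-0.8,1],"rot":[0,0,0]},{"grip":85,"linear":[0,0,0],"rot":[0,0,0]},{"grip":85,"linear":[0,0,0],"rot":[0,0,0]}]'; python3 st.py
```

```text
time_s: 17.35
eef_pos: [523.8, 4.9, 2.6]
ee_rot: [-0.002, 0.688, 0.725, -0.003]
force: [-1.9, 1.7, 16.5]
grip_width: 1.0
17.35 [523.8   4.9   2.6] F [-1.9  1.7 16.5] M [ 0.13  0.19 -0.03] q [-0.21  0.56  1.71 -0.    0.88 -0.26] grip 1.0
[[-0.0522, 0.9986, -0.0072], [0.9986, 0.0522, -0.0009], [-0.0006, -0.0072, -1.0]] yaw y 2.99
```

The load is balanced now and the sideways force is low. Twisting back-stroke:

```bash
python3 -m creep '[{"grip":85,"linear":[0,-0.6,1],"rot":[0,0,0]},{"grip":85,"linear":[-5,0,0],"rot":[0,0,0.012]},{"grip":85,"linear":[-8,0,0],"rot":[0,0,0.016]},{"grip":85,"linear":[-8,0,0],"rot":[0,0,0.016]},{"grip":85,"linear":[-8,0,0],"rot":[0,0,0.016]},{"grip":85,"linear":[-5,0,0],"rot":[0,0,0.016]},{"grip":85,"linear":[-2,0,0],"rot":[0,0,0]},{"grip":85,"linear":[0,0,0],"rot":[0,0,0]}]'; python3 st.py; python3 look.py a9
```

```text
time_s: 18.02
eef_pos: [524.6, -32.2, 2.6]
ee_rot: [-0.001, 0.715, 0.699, -0.003]
force: [-5.0, -1.5, 25.5]
grip_width: 0.995
18.0167 [524.6 -32.2   2.6] F [-5.  -1.5 25.5] M [-0.16  0.53  0.22] q [-0.28  0.57  1.71 -0.01  0.88 -0.26] grip 0.995
[[0.0237, 0.9997, -0.0057], [0.9997, -0.0238, -0.0024], [-0.0025, -0.0057, -1.0]] yaw y -1.36
side pin depth: n 1401 ztop [41.2 45.4]
  fit centre [491.5 -26.5] z 21.2 ang 0.58 len 148.9
```

```bash
sed -i 's/return l==1+np.argmax(s\[1:,4\])/return np.isin(l,[i for i in range(1,n) if s[i,4]>60])/' h.py; python3 look.py a10
```

```text
side pin depth: n 1952 ztop [40.9 45.2]
  fit centre [524.9 -26. ] z 21.1 ang 0.96 len 215.1
```

View pics/a10.png

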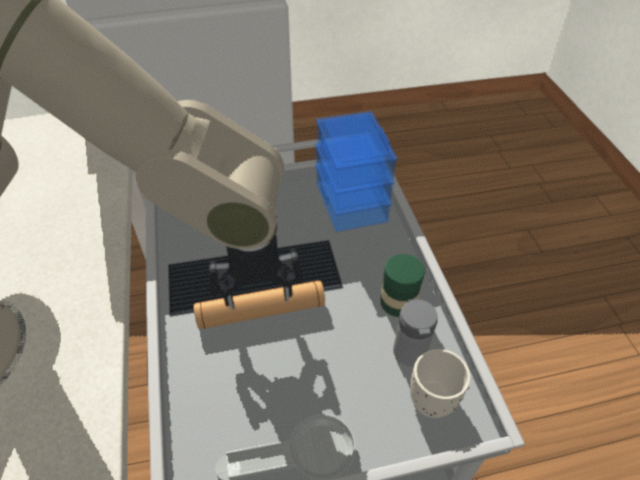

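```bash
python3 -m creep '[{"grip":85,"linear":[0,0,-6],"rot":[0,0,0]},{"grip":85,"linear":[0,0,0],"rot":[0,0,0]},{"grip":85,"linear":[-1,26,0],"rot":[0,0,-0.045]},{"grip":85,"linear":[-1,26,0],"rot":[-0.006,0,0]},{"grip":85,"linear":[0,0,0],"rot":[0,0,0]},{"grip":85,"linear":[0,0,0],"rot":[0,0,0]},{"grip":85,"linear":[0,0,5],"rot":[0,0,0]},{"grip":85,"linear":[0,-1,2],"rot":[0,0,0]},{"grip":85,"linear":[0,0,0],"rot":[0,0,0]},{"grip":85,"linear":[0,0,0],"rot":[0,0,0]}]'; python3 st.py
```

```text
time_s: 18.95
eef_pos: [575.1, -34.0, 2.3]
ee_rot: [0.001, 0.699, 0.715, -0.001]
force: [-6.7, -2.4, 30.2]
grip_width: 1.0
18.95 [575.1 -34.    2.3] F [-6.7 -2.4 30.2] M [-0.22  1.04  0.08] q [-0.26  0.65  1.55 -0.    0.94 -0.28] grip 1.0
[[-0.0219, 0.9998, 0.0005], [0.9998, 0.0219, -0.0025], [-0.0025, 0.0004, -1.0]] yaw y 1.25
```

```bash
python3 -m creep '[{"grip":85,"linear":[0,-0.8,0],"rot":[0,0,0]},{"grip":85,"linear":[6,0,0],"rot":[0,0,0.01]},{"grip":85,"linear":[8,0,0],"rot":[0,0,0.015]},{"grip":85,"linear":[8,0,0],"rot":[0,0,0.015]},{"grip":85,"linear":[8,0,0],"rot":[0,0,0.015]},{"grip":85,"linear":[4,0,0],"rot":[0,0,0.01]},{"grip":85,"linear":[0,0,0],"rot":[0,0,0]},{"grip":85,"linear":[0,0,0],"rot":[0,0,0]}]'; python3 st.py; python3 look.py a11
```

```text
time_s: 19.62
eef_pos: [574.9, 0.9, 2.6]
ee_rot: [0.001, 0.722, 0.692, 0.0]
force: [-4.4, 1.8, 30.1]
grip_width: 0.994
19.6167 [574.9   0.9   2.6] F [-4.4  1.8 30.1] M [0.06 0.63 0.52] q [-0.2   0.65  1.55 -0.    0.94 -0.16] grip 0.994
[[0.0414, 0.9991, 0.0021], [0.9991, -0.0414, -0.002], [-0.0019, 0.0022, -1.0]] yaw y -2.37
side pin depth: n 1962 ztop [40.8 45.1]
  fit centre [517.7  -7. ] z 21.1 ang -0.31 len 199.9
```

That worked: the heading went from about +0.95° to about −0.3°. I'll lift, re-centre and check.

```bash
python3 -m creep '[{"grip":85,"linear":[0,0,-8],"rot":[0,0,0]},{"grip":85,"linear":[0,0,0],"rot":[0,0,0]},{"grip":85,"linear":[-8,-25,0],"rot":[0,0,-0.035]},{"grip":85,"linear":[-9,-26,0],"rot":[0.005,0,0]},{"grip":85,"linear":[0,0,0],"rot":[0,0,0]},{"grip":85,"linear":[0,0,0],"rot":[0,0,0]}]'; python3 st.py; python3 look.py a12; python3 look.py a12b
```

```text
time_s: 20.17
eef_pos: [520.4, -14.8, 6.6]
ee_rot: [-0.004, 0.71, 0.704, -0.004]
force: [-0.7, 0.1, -0.4]
grip_width: 0.995
20.1667 [520.4 -14.8   6.6] F [-0.7  0.1 -0.4] M [ 0.03 -0.01 -0.02] q [-0.25  0.55  1.71 -0.    0.88 -0.24] grip 0.995
[[0.0093, 0.9999, -0.0109], [1.0, -0.0093, 0.0002], [0.0001, -0.0109, -0.9999]] yaw y -0.53
side pin depth: n 1865 ztop [41.  45.5]
  fit centre [524.9  -7.7] z 21.1 ang -0.16 len 214.6
side pin depth: n 1889 ztop [40.8 45.2]
  fit centre [524.9  -7.8] z 21.0 ang -0.19 len 214.7
```

View pics/a12.png

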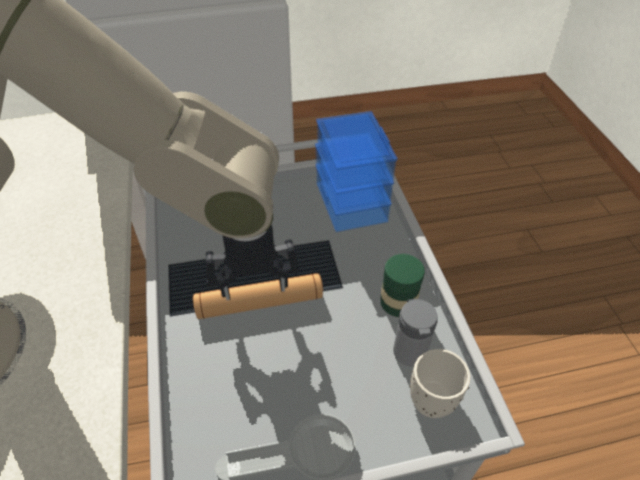

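The pin is at y ≈ −7.8 with heading ≈ −0.2°, against −0.66° for the mat, which is close enough. Plain strokes from here.

```bash
python3 -m creep '[{"grip":85,"linear":[-2,3,0],"rot":[0,0,0]},{"grip":85,"linear":[0,0,3],"rot":[0,0,0]},{"grip":85,"linear":[0,-0.5,2],"rot":[0,0,0]},{"grip":85,"linear":[0,0,0],"rot":[0,0,0]},{"grip":85,"linear":[5,0,0],"rot":[0,0,0.0]},{"grip":85,"linear":[8,0,0],"rot":[0,0,0.0]},{"grip":85,"linear":[10,0,0],"rot":[0,0,0.0]},{"grip":85,"linear":[8,0,0],"rot":[0,0,0.0]},{"grip":85,"linear":[5,0,0],"rot":[0,0,0]},{"grip":85,"linear":[1,0,0],"rot":[0,0,0]},{"grip":85,"linear":[0,0,0],"rot":[0,0,0]}]'; python3 st.py; python3 look.py a13
```

```text
time_s: 21.18
eef_pos: [526.0, 20.6, 3.1]
ee_rot: [-0.002, 0.71, 0.705, -0.002]
force: [0.1, 0.4, 8.9]
grip_width: 1.0
21.1833 [526.   20.6   3.1] F [0.1 0.4 8.9] M [ 0.02 -0.32  0.05] q [-0.18  0.57  1.7  -0.    0.88 -0.17] grip 1.0
[[0.0072, 1.0, -0.0058], [1.0, -0.0072, -0.0008], [-0.0008, -0.0058, -1.0]] yaw y -0.41
side pin depth: n 2000 ztop [40.6 45.3]
  fit centre [525.3  11.4] z 21.0 ang -0.11 len 214.8
```

```bash
python3 -m creep '[{"grip":85,"linear":[0,0,-5],"rot":[0,0,0]},{"grip":85,"linear":[0,0,0],"rot":[0,0,0]},{"grip":85,"linear":[-18,0,0],"rot":[0,0,0]},{"grip":85,"linear":[0,0,5],"rot":[0,0,0]},{"grip":85,"linear":[0,0,0],"rot":[0,0,0]},{"grip":85,"linear":[5,0,0],"rot":[0,0,0]},{"grip":85,"linear":[8,0,0],"rot":[0,0,0]},{"grip":85,"linear":[9,0,0],"rot":[0,0,0]},{"grip":85,"linear":[9,0,0],"rot":[0,0,0]},{"grip":85,"linear":[5,0,0],"rot":[0,0,0]},{"grip":85,"linear":[0,0,0],"rot":[0,0,0]},{"grip":85,"linear":[0,0,0],"rot":[0,0,0]}]'; python3 st.py; python3 look.py a14
```

```text
time_s: 22.23
eef_pos: [525.5, 38.9, 3.1]
ee_rot: [-0.002, 0.71, 0.704, -0.003]
force: [-3.9, 1.4, 12.8]
grip_width: 0.997
22.2333 [525.5  38.9   3.1] F [-3.9  1.4 12.8] M [ 0.04 -0.04  0.01] q [-0.15  0.57  1.7  -0.    0.88 -0.14] grip 0.997
[[0.0075, 0.9999, -0.0069], [1.0, -0.0075, -0.0005], [-0.0005, -0.0069, -1.0]] yaw y -0.43
side pin depth: n 1942 ztop [40.4 45. ]
  fit centre [525.1  30.3] z 20.9 ang -0.19 len 214.4
```

```bash
python3 -m creep '[{"grip":85,"linear":[0,0,-5],"rot":[0,0,0]},{"grip":85,"linear":[0,0,0],"rot":[0,0,0]},{"grip":85,"linear":[-18,0,0],"rot":[0,0,0]},{"grip":85,"linear":[0,0,5],"rot":[0,0,0]},{"grip":85,"linear":[0,0,0],"rot":[0,0,0]},{"grip":85,"linear":[5,0,0],"rot":[0,0,0]},{"grip":85,"linear":[8,0,0],"rot":[0,0,0]},{"grip":85,"linear":[9,0,0],"rot":[0,0,0]},{"grip":85,"linear":[8,0,0],"rot":[0,0,0]},{"grip":85,"linear":[4,0,0],"rot":[0,0,0]},{"grip":85,"linear":[0,0,0],"rot":[0,0,0]},{"grip":85,"linear":[0,0,0],"rot":[0,0,0]}]'; python3 st.py; python3 look.py a15
```

```text
time_s: 23.28
eef_pos: [525.5, 55.0, 3.1]
ee_rot: [-0.002, 0.71, 0.704, -0.003]
force: [-4.8, 1.2, 14.6]
grip_width: 0.997
23.2833 [525.5  55.    3.1] F [-4.8  1.2 14.6] M [-0.03  0.1   0.03] q [-0.12  0.57  1.69 -0.    0.88 -0.11] grip 0.997
[[0.0077, 0.9999, -0.0071], [1.0, -0.0077, -0.0004], [-0.0004, -0.0071, -1.0]] yaw y -0.44
side pin depth: n 1724 ztop [40.5 44.9]
  fit centre [525.4  48.5] z 20.7 ang 0.03 len 214.5
```

```bash
python3 -m creep '[{"grip":85,"linear":[0,0,-5],"rot":[0,0,0]},{"grip":85,"linear":[0,0,0],"rot":[0,0,0]},{"grip":85,"linear":[-12,0,0],"rot":[0,0,0]},{"grip":85,"linear":[0,0,5],"rot":[0,0,0]},{"grip":85,"linear":[0,0,0],"rot":[0,0,0]},{"grip":85,"linear":[4,0,0],"rot":[0,0,0]},{"grip":85,"linear":[6,0,0],"rot":[0,0,0]},{"grip":85,"linear":[4,0,0],"rot":[0,0,0]},{"grip":85,"linear":[2,0,0],"rot":[0,0,0]},{"grip":85,"linear":[0,0,0],"rot":[0,0,0]},{"grip":85,"linear":[0,0,0],"rot":[0,0,0]}]'; python3 st.py; python3 look.py a16
```

```text
time_s: 24.25
eef_pos: [525.5, 58.0, 3.1]
ee_rot: [-0.002, 0.71, 0.704, -0.003]
force: [-5.5, 0.4, 15.8]
grip_width: 0.995
24.25 [525.5  58.    3.1] F [-5.5  0.4 15.8] M [0.07 0.18 0.02] q [-0.11  0.57  1.69 -0.    0.88 -0.1 ] grip 0.995
[[0.0084, 0.9999, -0.0073], [1.0, -0.0084, -0.0005], [-0.0005, -0.0073, -1.0]] yaw y -0.48
side pin depth: n 1497 ztop [40.5 44.7]
  fit centre [525.4  57.2] z 20.7 ang -0.15 len 214.0
```

Pin at y ≈ 57.2, matching the mat centre. I'll lift straight off, back the arm away and check with a clear view.

```bash
python3 -m creep '[{"grip":85,"linear":[0,0,-4],"rot":[0,0,0]},{"grip":85,"linear":[0,0,-15],"rot":[0,0,0]},{"grip":85,"linear":[0,0,-35],"rot":[0,0,0]},{"grip":85,"linear":[0,0,-40],"rot":[0,0,0]},{"grip":85,"linear":[0,0,-40],"rot":[0,0,0]},{"grip":85,"linear":[0,0,-40],"rot":[0,0,0]},{"grip":85,"linear":[25,-20,-20],"rot":[0,0,0]},{"grip":85,"linear":[30,-25,0],"rot":[0,0,0]},{"grip":85,"linear":[30,-25,0],"rot":[0,0,0]},{"grip":85,"linear":[30,-25,0],"rot":[0,0,0]},{"grip":85,"linear":[30,-25,0],"rot":[0,0,0]},{"grip":85,"linear":[30,-25,0],"rot":[0,0,0]}]'; python3 -m creep '[{"grip":85,"linear":[32,-20,0],"rot":[0,0,0]},{"grip":85,"linear":[32,-20,0],"rot":[0,0,0]},{"grip":85,"linear":[32,-20,0],"rot":[0,0,0]},{"grip":85,"linear":[32,-20,0],"rot":[0,0,0]},{"grip":85,"linear":[32,-20,0],"rot":[0,0,0]},{"grip":85,"linear":[0,0,0],"rot":[0,0,0]}]'
python3 - <<'E'
from h import *
for n,rp,rm in(("top",(240,215,340,390),(245,215,330,390)),("side",(160,220,350,330),(160,235,345,320))):
    p,d=imaging.capture(n);cv2.imwrite(f"pics/f_{n}.png",p[...,::-1])
    try: report(n,p,d,rp)
    except Exception as e: print(e)
E
```

```text
time_s: 25.3
eef_pos: [381.6, 235.2, 196.8]
ee_rot: [-0.003, 0.71, 0.704, -0.004]
force: [0.7, -0.1, 0.7]
grip_width: 0.997
time_s: 25.8
eef_pos: [281.1, 398.8, 197.5]
ee_rot: [-0.004, 0.708, 0.706, -0.004]
force: [0.6, -1.0, 0.9]
grip_width: 0.996
top pin depth: n 840 ztop [42.8 46.6]
  fit centre [525.3  59.2] z 21.8 ang -0.38 len 214.2
side pin depth: n 1347 ztop [41.1 44.7]
  fit centre [525.5  56.5] z 20.5 ang -0.01 len 213.6
```

View pics/f_top.png

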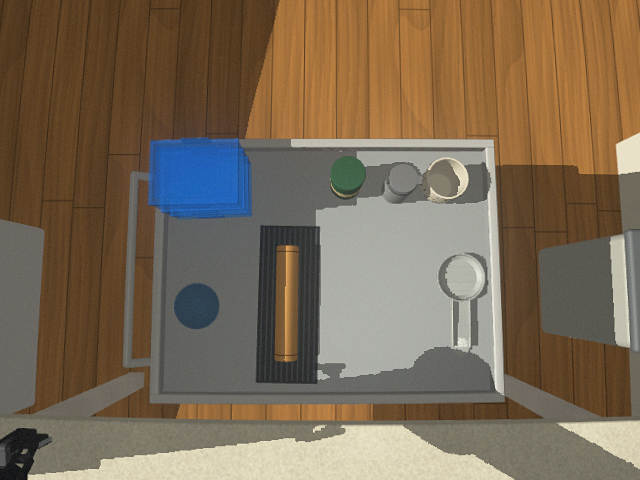

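View pics/f_side.png

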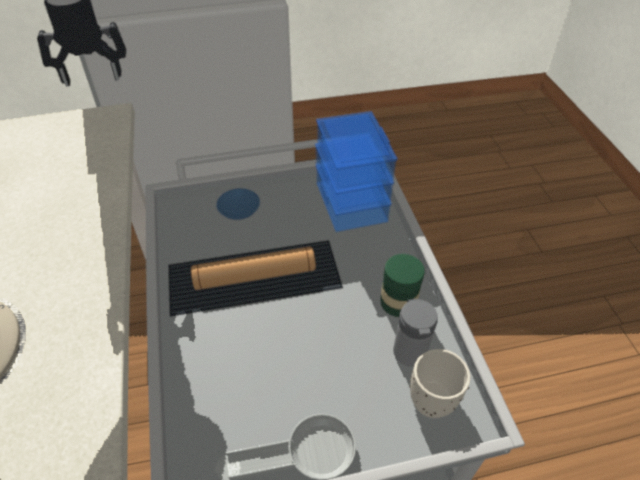

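The top view shows the pin at about (287,303), centred and in line on the mat at about (288,304). The side view agrees, with the pin from (195,277) to (313,260). The other items are at their first-picture pixels, and the arm is clear.

```bash
python3 -c "
from rig import ctrl;print(ctrl.finish_job())"
```

```text
the job is handed in; nothing more can be done
None
```

I rolled the pin about 158 mm to the left onto the mat in repeated short strokes with both open fingertips on top. It now lies centred on the mat, and I handed the job in at about 26 s of the 58 s allowed.

**Final checks (arm clear of the tier):**

| | Pin | Mat |
|---|---|---|
| Sideways position (y), top camera | 59.2 mm | 58.3 mm |
| Sideways position (y), side camera | 56.5 mm | 57.0 mm |
| Heading, top camera | −0.4° | −0.7° |
| Heading, side camera | 0.0° | −0.6° |

The pin is within about 1 mm of the mat's middle and within about 0.6° of its long side. By eye, the other items are in the same places in the first and last pictures. I didn't measure them or take a separate picture to confirm the pin stays still.

**What did not go to plan:**
- **Turning the pin:** the first twisting strokes didn't turn it lastingly, and the tips slipped a little on top of it. I rolled it back about 20 mm twice on the way. A firmer stroke (about 30 N) over its far half then turned it about 1.1°.
- **Finger length:** the open fingertips sat about 41 mm behind the TCP, not the stated 13 mm, so I found the touch height by force.

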